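Heft the cases, weigh the weight

ROBOT

A 7-joint arm with a two-finger parallel gripper is mounted at the origin on a cart in front of the work surface, level with it; the furniture and walls round the work are solid. World frame = base frame: x ahead of the robot, y to its left, z up, the work surface at z = 0. Lengths are in m, angles in rad, forces in N, time in s.
With the tool pointing down it reaches from about 0.425 to 0.925 m from the base axis. Payload 6.8 kg.
Tool frame: the origin (TCP) lies on the front face of the gripper's body, between the roots of the fingers; the fingertips stand 73 mm ahead of it and the grasp point (between the pads) lies 54 mm ahead of it (env.nose_length is the distance from the TCP to the fingertips, in m); z points along the fingers, y is the line along which they close (so a half turn about z gives the same grasp; the last joint's range is limited). The gripper opens to 85 mm and grips with 20 to 120 N. Pads are 22 mm wide; open, the fingers measure 114 mm over their backs; the gripper's body (76 mm by 85 mm) begins 54 mm behind the grasp point. The pads swing forward as they close: fully open they stand 13 mm farther back than shut.
Start: joints at [1.186, 0.477, 0.022, 1.555, -0.011, 1.109, -0.083], TCP at [0.184, -0.649, 0.304] pointing down, gripper open.
Joint ranges: [-2.96, 2.96], [-0.34, 2.1], [-1.41, 1.46], [0.24, 2.44], [-1.37, 4.51], [0.17, 1.92], [-2.96, 2.96]. Speed limits (rad/s): [2.39, 2.39, 3.14, 3.14, 3.14, 3.14, 3.14].

INTERFACE

Orientations are given as a unit quaternion [w, x, y, z].
In Python, from cell import env, kin, camera, calibration, job gives the robot as it stands. The module is installed in compiled form; this text tells all that it offers. Calls block until the motion is done:
- env.reach(position, orientation): joint-space move of the TCP to a pose.
- env.movel(position, velocity=0.15, rot=None, stop_force=None): straight line of the TCP; rot=None keeps the orientation; velocity is the mean speed in m/s. With stop_force (N) it stops when the force on the tool has changed by that much, and returns True; else False.
- env.goto_joints(angles): joint-space move.
- env.grip(opening, f_grip=None): finger opening in m; f_grip is the grip in N (None keeps the last); returns when the fingers have stopped.
- env.dwell(seconds).
- kin.inverse_kinematics(position, orientation): joint angles nearest the present ones, or None.
- env.get_state(): the state.
- camera(name): name is "scene" or "top"; returns (picture, depth): 420x560x3 uint8, blue, green, red; 420x560 float32, m along the optical axis (not along the pixel's ray), 0 where there is no reading.
- calibration(name): a dict with "fx", "fy", "cx", "cy" (pixels), "rvec" (rotation vector, rad) and "tvec" (3), from world to camera coordinates, as OpenCV has them. Camera axes: x right, y down, z forward; pixel columns grow to the right and rows downward; lengths in m; the calibration is good to about 2 mm. A picture is of the moment at which its call begins. calibration takes no time and is no camera call.
A pose or a line that the arm cannot do raises env.PlanningError and nothing moves.
- job.job_done(): hands the job in; it is judged then, once.
The state is a dict: "time": time; "qpos": joint angles; "joint_velocities": joint speeds; "joint_torque": joint torques, N m; "tcp_pos": TCP position; "orientation": TCP orientation; "force": force on the tool from outside, world axes, zero at the start; "torque": the same for the moment, N m; "opening": finger opening in m; "gripper_force": force on a finger pad.
Only numpy, scipy, OpenCV 4.12 (cv2) and the standard library are available. Lean on these libraries where they do the work, as an engineer would, in place of code of your own. Each camera call takes 0.05 s, during which the arm holds its last target. There are 200 camera calls.

TASK

One of the three identical cases holds the steel calibration weight, the other two hold only hollow dummies that look the same. Lift the closed cases to feel which is the heavy one, setting each back upright on the worktop, then open that case, take the weight out and gently rest it on the balance pan under the hood, without driving the pan to its stop. Never have two cases open at once, leave the other two shut, keep all cases upright and do not disturb the cup, the small bottle or the timer.

Things in the scene. Friction and masses are not known exactly. Their poses are not given: they have to be found in the camera images.
- case_1_mid (a point): One of three identical grey plastic cases; names do not tell which is heavy. Loose box 90 mm long (its x), 60 wide (its y), 26 high; on it a shut lid 33 deep, 56 wide, so 59 mm high in all. Lift it by the box's 60 mm width at mid-length, below the lid. Case with lid about 0.18 kg. Point: box centre, 13 mm above its underside; z up, -x front (tab side), +x hinge.
- case_1_floor (a point): Centre of case_1's inner floor, 4 mm above its underside; the hidden weight or dummy stands here: foot 44 mm across, 18 high, then an upright round stem 19 mm across, 30 high (stem's top 52 mm above the worktop; box walls end at 26, 4 thick). The steel weight is about 0.29 kg; each dummy, hollow, same shape and look, about 0.02 kg.
- case_1_tab (a point): Centre of the pull tab on the front of case_1's lid: a black bar 18 mm long along the case's y, 12 mm thick, 24 mm clear of the lid's front on a narrower neck; 37 mm above the worktop when shut. Pinch its 18 mm length from above; it pivots in the fingers as the lid swings. It lies 114 mm ahead of and 11 mm above the hinge line.
- case_1_lid (a joint): Lid hinge, rad: 0 shut, 1.9 fully open. The hinge line runs along the case's y, 45 mm behind (+x) the case's centre and 26 mm above its underside. No latch; beyond about 1.3 the lid falls open by itself and stays, before that it falls shut.
- case_2_mid (a point): Case 2, identical to case_1. Loose box 90 mm long (its x), 60 wide (its y), 26 high; on it a shut lid 33 deep, 56 wide, so 59 mm high in all. Lift it by the box's 60 mm width at mid-length, below the lid. Case with lid about 0.18 kg. Point: box centre, 13 mm above its underside; z up, -x front (tab side), +x hinge.
- case_2_floor (a point): Centre of case_2's inner floor, 4 mm above its underside; the hidden weight or dummy stands here: foot 44 mm across, 18 high, then an upright round stem 19 mm across, 30 high (stem's top 52 mm above the worktop; box walls end at 26, 4 thick). The steel weight is about 0.29 kg; each dummy, hollow, same shape and look, about 0.02 kg.
- case_2_tab (a point): Centre of the pull tab on the front of case_2's lid: a black bar 18 mm long along the case's y, 12 mm thick, 24 mm clear of the lid's front on a narrower neck; 37 mm above the worktop when shut. Pinch its 18 mm length from above; it pivots in the fingers as the lid swings. It lies 114 mm ahead of and 11 mm above the hinge line.
- case_2_lid (a joint): Lid hinge, rad: 0 shut, 1.9 fully open. The hinge line runs along the case's y, 45 mm behind (+x) the case's centre and 26 mm above its underside. No latch; beyond about 1.3 the lid falls open by itself and stays, before that it falls shut.
- case_3_mid (a point): Case 3, identical to case_1. Loose box 90 mm long (its x), 60 wide (its y), 26 high; on it a shut lid 33 deep, 56 wide, so 59 mm high in all. Lift it by the box's 60 mm width at mid-length, below the lid. Case with lid about 0.18 kg. Point: box centre, 13 mm above its underside; z up, -x front (tab side), +x hinge.
- case_3_floor (a point): Centre of case_3's inner floor, 4 mm above its underside; the hidden weight or dummy stands here: foot 44 mm across, 18 high, then an upright round stem 19 mm across, 30 high (stem's top 52 mm above the worktop; box walls end at 26, 4 thick). The steel weight is about 0.29 kg; each dummy, hollow, same shape and look, about 0.02 kg.
- case_3_tab (a point): Centre of the pull tab on the front of case_3's lid: a black bar 18 mm long along the case's y, 12 mm thick, 24 mm clear of the lid's front on a narrower neck; 37 mm above the worktop when shut. Pinch its 18 mm length from above; it pivots in the fingers as the lid swings. It lies 114 mm ahead of and 11 mm above the hinge line.
- case_3_lid (a joint): Lid hinge, rad: 0 shut, 1.9 fully open. The hinge line runs along the case's y, 45 mm behind (+x) the case's centre and 26 mm above its underside. No latch; beyond about 1.3 the lid falls open by itself and stays, before that it falls shut.
- balance: White bench balance, fixed; 180 mm deep (x), 146 wide (y), base 38 high. Origin: centre of underside; -x is its open front. A rear column bears a level hood 144 wide, underside 215 mm up, reaching to 25 mm ahead (-x) of the origin, 5 mm past the pan's middle; side cheeks only from 30 mm behind the origin back. A hand straight down meets the hood: come from the front leaning 30 to 45 degrees.
- pan_top (a point): Centre of the top face of the balance's round steel pan, 70 mm across, 58 mm above the worktop when empty, 20 mm ahead (-x) of the balance's origin; axes as the balance.
- pan (a joint): How far the pan is pressed down, m: 0 empty, 0.012 at its overload stop. Spring 500 N/m, damped: the steel weight sinks it about 5.7 mm, a dummy about 0.4 mm.
- cup_mid (a point): Bystander: specimen cup with a wide screw lid, 64 mm across, 66 mm high; point at mid-height (33 mm).
- small_bottle_mid (a point): Bystander: small white reagent bottle, 42 mm across, 70 mm high; point at mid-height (35 mm).
- bench_timer_mid (a point): Bystander: flat white bench timer 66 x 66 mm, 19 mm high; point at mid-height.
Mind the look-alikes: they are no part of the job. What is shaped like the part that bears case_3_mid but blue is not meant. Leave any red look-alike of the part that bears case_1_mid alone.

How it is judged:
On the way, in this order (a step that is already met when the one before it is completed fails the run):
1. with all lids shut, a case is lifted at least 20 mm clear of the worktop (value of joint each of case_1_lid, case_2_lid, case_3_lid below 0.1 rad and height (world z) of any of case_1_mid, case_2_mid, case_3_mid above 0.033 m), for 0.2 s.
2. one case's lid is opened wide (past 1.2 rad) (value of joint any of case_1_lid, case_2_lid, case_3_lid above 1.2 rad), for 0.2 s.
At the end, for the whole second after the job is handed in: The pan is at rest, pressed down 3.8 to 9.5 mm (the steel weight alone on it); at least two cases have their lids shut (under 0.1 rad); all three cases stand upright (within 0.1 rad) on the worktop (value of joint pan between 0.0038 and 0.0095 m and velocity of joint pan between -0.01 and 0.01 m/s and (value of joint each of case_2_lid, case_3_lid below 0.1 rad or value of joint each of case_1_lid, case_3_lid below 0.1 rad or value of joint each of case_1_lid, case_2_lid below 0.1 rad) and height (world z) of each of case_1_mid, case_2_mid, case_3_mid below 0.02 m and angle between each of case_1_mid, case_2_mid, case_3_mid's own z axis and vertical below 0.1 rad); the robot touches nothing.
It fails at once if the pan is driven to its overload stop (beyond 11 mm) (value of joint pan above 0.011 m).
It fails at once if two cases are open at once (both lids beyond 0.25 rad) (value of joint each of case_1_lid, case_2_lid above 0.25 rad or value of joint each of case_1_lid, case_3_lid above 0.25 rad or value of joint each of case_2_lid, case_3_lid above 0.25 rad).
It fails at once if a case is tipped by more than 0.6 rad (angle between any of case_1_mid, case_2_mid, case_3_mid's own z axis and vertical above 0.6 rad).
It fails at once if the cup, the small bottle or the timer is moved by more than 25 mm (distance of any of cup_mid, small_bottle_mid, bench_timer_mid from where it was at the start of the episode above 0.025 m).
It also fails if it takes over 70 s, if anything falls off the work surface, if the arm or the gripper's body presses on something with over 40 N, if the wrist force passes 120 N, or if a joint passes its speed limit or range.

## Working session

There is one attempt and no reset: what is moved stays moved. The work goes in short steps, each a Python script; the robot and the scene stay as the last script left them, time stands still between calls to the robot, and variables do not carry over. Pictures are saved under pics/ and viewed, at most 10 in all, crops included, and the job is handed in when it is done.

```bash
mkdir -p pics
cat > h.py <<'E'
import numpy as np, cv2
from cell import env, kin, camera, calibration, job
def world(name, depth):
    c=calibration(name); R=cv2.Rodrigues(np.array(c["rvec"],float))[0]; t=np.array(c["tvec"],float).ravel()
    v,u=np.indices(depth.shape); P=np.stack([(u-c["cx"])/c["fx"]*depth,(v-c["cy"])/c["fy"]*depth,depth],-1)
    W=(P-t)@R; W[depth<=0]=np.nan; return W
E
python3 - <<'E'
from h import *
for n in ("scene","top"):
    p,d=camera(n); cv2.imwrite(f"pics/{n}0.png",p); np.save(f"{n}0.npy",d)
    W=world(n,d); print(n,np.nanmin(W,(0,1)),np.nanmax(W,(0,1)))
print(env.get_state())
E
```

```text
scene [-0.22081421 -1.40565953 -0.81245233] [0.96321427 0.76910396 0.60572984]
top [-0.38442236 -1.394064   -0.82338955] [0.95492548 1.4071107  0.53202582]
{'time': 0.1, 'qpos': array([ 1.18589876,  0.47772661,  0.02237523,  1.55631747, -0.01149433,
        1.10930742, -0.08310805]), 'joint_velocities': array([ 0.00012909, -0.00181941, -0.00017744, -0.00300277,  0.00099347,
       -0.00065017, -0.00084909]), 'joint_torque': array([ 6.33162635e-03, -5.97752881e+01,  1.61428951e+00, -2.81953865e+01,
        1.28310811e-02,  4.98296853e-03, -2.60102911e-05]), 'tcp_pos': array([ 0.18433155, -0.64892727,  0.30303215]), 'orientation': array([-7.94859815e-04,  9.90438807e-01,  1.37950370e-01, -1.80576643e-04]), 'force': array([-0.14105006,  0.03417012, -0.16725745]), 'torque': array([0.00333781, 0.01546986, 0.01377596]), 'gripper_force': 0.0, 'opening': 0.08509029967779153}
```

View pics/top0.png

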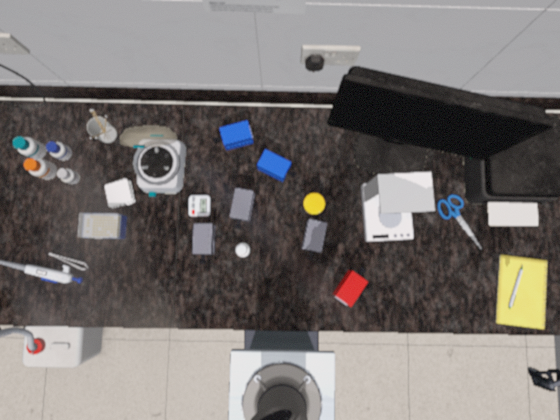

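View pics/scene0.png

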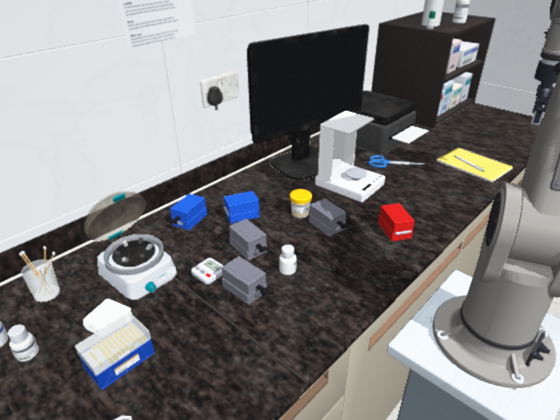

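Top view: the grey cases are at (241,204), (203,239) and (315,236). Look-alikes are blue at (236,134) and (274,164), and red at (350,288), all excluded by colour. The cup is at (314,203), bottle (243,250), timer (199,206) and balance (390,210). In the scene view the grey cases are at (248,240), (245,280) and (327,217), with black tabs on the right-hand (near) end.

Run:
```python
from h import *
p=cv2.imread("pics/top0.png"); d=np.load("top0.npy"); W=world("top",d)
q=cv2.imread("pics/scene0.png"); ds=np.load("scene0.npy"); Ws=world("scene",ds)
cv2.imwrite("pics/crop0.png",np.vstack([cv2.resize(p[180:270,180:340],(640,360),interpolation=3),cv2.resize(q[190:310,210:370],None,fx=2,fy=2,interpolation=3)[:240].copy() if 0 else cv2.copyMakeBorder(cv2.resize(q[195:305,215:365],(327,240),interpolation=3),0,0,0,313,0)]))
print("res", W[200,240],W[200,241])
def comp(pt,zlo,zhi,WW,r=35):
    m=((WW[...,2]>zlo)&(WW[...,2]<zhi)).astype(np.uint8)
    n,l,s,c=cv2.connectedComponentsWithStats(m)
    best=l[pt[1],pt[0]]; return l==best if best else None
for nm,pt in dict(A=(241,204),B=(203,239),C=(315,236)).items():
    print(nm,"z",W[pt[1],pt[0]])
    m=comp(pt,.05,.07,W); P=W[m]
    r=cv2.minAreaRect(P[:,:2].astype(np.float32)*1000); print(nm,len(P),np.median(P[:,2]),r, P.mean(0))
    # tab: low points near
    c=np.array(r[0])/1000
    D=np.hypot(W[...,0]-c[0],W[...,1]-c[1]); t=(D<.1)&(D>.055)&(W[...,2]>.025)&(W[...,2]<.05)
    print("  tab?",t.sum(),np.median(W[t],0) if t.any() else 0)
for nm,pt in dict(cup=(314,203),bottle=(243,250),timer=(199,206)).items():
    P=W[pt[1]-6:pt[1]+7,pt[0]-6:pt[0]+7].reshape(-1,3);print(nm,W[pt[1],pt[0]])
# balance
for pt in [(390,217),(388,228),(405,190),(371,225),(412,232)]: print("bal",pt,W[pt[1],pt[0]])
m=comp((405,190),.2,.3,W)
if m is not None:
    P=W[m]; print("hood",np.median(P[:,2]),cv2.minAreaRect(P[:,:2].astype(np.float32)*1000),cv2.boxPoints(cv2.minAreaRect(P[:,:2].astype(np.float32)*1000)))
m=comp((388,232),.03,.045,W)
if m is not None:
    P=W[m]; print("base",len(P),cv2.boxPoints(cv2.minAreaRect(P[:,:2].astype(np.float32)*1000)))
```

```text
res [0.60489854 0.13817098 0.05605635] [0.60421465 0.13458487 0.06140293]
A z [0.59212063 0.13430211 0.06018206]
A 552 0.060237765683559895 ((592.9995727539062, 134.05880737304688), (56.33427429199219, 90.6170425415039), 80.78108215332031) [0.59205776 0.13378042 0.06017681]
  tab? 33 [0.5262914  0.14395984 0.04237992]
B z [0.48369818 0.24455077 0.06109535]
B 576 0.06010006175781237 ((484.3499450683594, 248.41033935546875), (90.15826416015625, 57.36582565307617), 0.445125013589859) [0.48508772 0.24731618 0.06001159]
  tab? 33 [0.41797666 0.24750354 0.04121049]
C z [ 0.5000012  -0.09223761  0.05389277]
C 558 0.06039972387663005 ((500.8716125488281, -90.74720764160156), (56.23714828491211, 90.07421112060547), 79.2386474609375) [ 0.50036092 -0.09041697  0.06028525]
  tab? 36 [ 0.43644481 -0.0785706   0.04150262]
cup [ 0.59905221 -0.0869951   0.06691303]
bottle [0.45319449 0.1227525  0.07081485]
timer [0.5880811  0.26943024 0.02087781]
bal (390, 217) [ 0.56179805 -0.31846844  0.0624696 ]
bal (388, 228) [ 0.53007915 -0.31857369  0.03859806]
bal (405, 190) [ 0.61715042 -0.31311459  0.22571732]
bal (371, 225) [ 0.53807452 -0.26561241  0.04072055]
bal (412, 232) [ 0.51961973 -0.39427792  0.03356239]
hood 0.22191716071255727 ((611.3894653320312, -315.8248291015625), (105.39155578613281, 144.8921356201172), 4.256040096282959) [[ 553.4625  -247.48929]
 [ 564.21545 -391.98184]
 [ 669.3164  -384.16037]
 [ 658.5635  -239.66782]]
base 1232 [[ 488.46155 -251.07619]
 [ 499.0337  -397.88947]
 [ 676.7849  -385.08954]
 [ 666.21277 -238.27625]]
```

View pics/crop0.png

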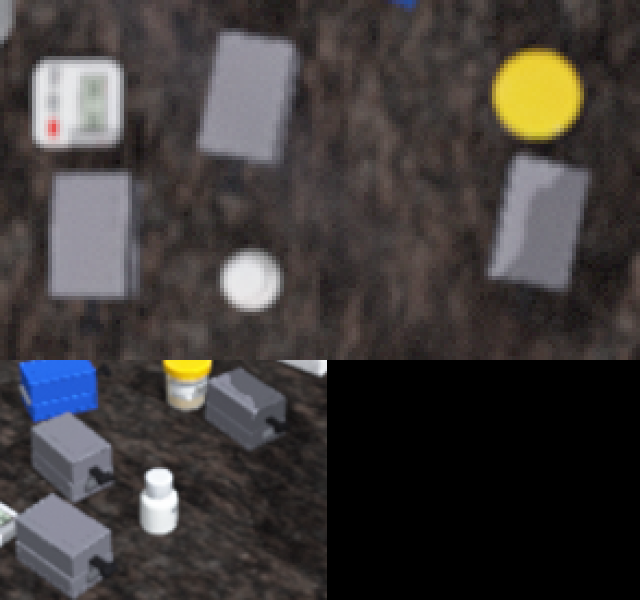

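The close crop shows plain grey boxes at all three places, each with a black tab at its robot-facing end. Their tops measure 60 mm high and 90 x 56 mm, as described. Opening case C in place would hit the cup, and B would touch the timer, so if either is the heavy one I'll set it down in a clear spot.

```bash
cat >> h.py <<'E'
from scipy.spatial.transform import Rotation as Ro
def quat(yaw, lean=0., half=False):
    """tool down, fingers closing along the y of a frame turned by yaw; lean>0: fingers point ahead"""
    r=Ro.from_euler('z',yaw)*Ro.from_euler('y',-lean)*Ro.from_matrix(np.diag([1.,-1,-1]))
    if half: r=r*Ro.from_euler('z',np.pi)
    q=r.as_quat(); return np.array([q[3],q[0],q[1],q[2]])
def axis(yaw,lean): return Ro.from_euler('z',yaw).apply([np.sin(lean),0,-np.cos(lean)])
def S(tag=""):
    s=env.get_state(); print(tag,"t %.1f"%s["time"],"tcp",s["tcp_pos"].round(4),"F",s["force"].round(2),"op %.4f"%s["opening"],"gf %.1f"%s["gripper_force"]); return s
D=np.deg2rad
CASES=dict(A=(.593,.134,D(-9.2)),B=(.4845,.248,D(.4)),C=(.501,-.0907,D(-10.8)))
PAN=np.array([.5627,-.3193]); PYAW=D(4.1)
E
python3 - <<'E'
from h import *
print("nose",env.nose_length)
for l in (0,.35,.7): print(l,axis(0,l),Ro.from_quat(np.roll(quat(0,l),-1)).as_matrix()[:,2])
for n,(x,y,w) in CASES.items():
    for z in (.072,.2):
        for h in (0,1): print(n,z,h,kin.inverse_kinematics(np.array([x,y,z]),quat(w,0,h)))
for l in (35,40):
    for h in (0,1):
        for z in (.1,.16): print("pan",l,h,z,kin.inverse_kinematics(np.array([*PAN,z])-.054*axis(PYAW,D(l)),quat(PYAW,D(l),h)))
d=np.load("top0.npy");W=world("top",d);b=((W[...,2]>.05)&(W[...,2]<.075)).astype(np.uint8)
n,l,s,c=cv2.connectedComponentsWithStats(b)
for i in range(1,n):
    if s[i,4]>60:
        P=W[l==i]; print(np.nanmin(P,0).round(3),np.nanmax(P,0).round(3))
E
```

```text
nose 0.0726
0 [ 0.  0. -1.] [ 0.  0. -1.]
0.35 [ 0.34289781  0.         -0.93937271] [ 0.34289781  0.         -0.93937271]
0.7 [ 0.64421769  0.         -0.76484219] [ 0.64421769  0.         -0.76484219]
A 0.072 0 [-0.11102428  0.68135255 -0.28669158  1.85123241  0.29834394  0.65094252
 -2.30742376]
A 0.072 1 [ 0.05507179  0.72373612 -0.51523019  1.83913078  0.52008856  0.71625345
  0.65626569]
A 0.2 0 [ 0.05627477  0.53297441 -0.50987949  1.78572034  0.32056972  0.90592461
 -2.32599167]
A 0.2 1 [ 0.31370629  0.64885629 -0.89260746  1.76844922  0.58736027  1.01432533
  0.60595089]
B 0.072 0 [-0.1797699   0.65466789 -0.52292515  1.99268158  0.53966781  0.63327937
 -2.62228724]
B 0.072 1 [ 0.17817996  0.87787871 -1.04381473  1.97048342  0.98850912  0.92100905
  0.18082804]
B 0.2 0 [ 0.1505625   0.57929353 -0.96814667  1.91638477  0.5840926   0.957658
 -2.65941603]
B 0.2 1 [ 0.23714216  0.65452325 -1.11226271  1.91176407  0.6928785   1.02482795
  0.39371293]
C 0.072 0 [ 0.15788302  0.56270889 -0.12555642  2.09620379  0.14231152  0.49044969
 -1.83348864]
C 0.072 1 [ 0.50041158  0.62482889
[... 1274 characters left out ...]
547 0.05 ] [0.84  0.586 0.075]
[0.73 0.77 0.05] [0.782 0.818 0.075]
[0.634 0.325 0.05 ] [0.785 0.459 0.075]
[0.73 0.69 0.05] [0.772 0.726 0.074]
[ 0.677 -0.012  0.051] [0.763 0.09  0.067]
[0.665 0.73  0.05 ] [0.718 0.775 0.075]
[ 0.543 -0.78   0.05 ] [ 0.75  -0.569  0.075]
[0.658 0.663 0.051] [0.687 0.695 0.075]
[0.544 0.102 0.05 ] [0.642 0.167 0.068]
[ 0.566 -0.118  0.053] [ 0.627 -0.056  0.073]
[0.48  0.499 0.05 ] [0.554 0.62  0.075]
[ 0.531 -0.353  0.051] [ 0.576 -0.285  0.066]
[ 0.452 -0.125  0.052] [ 0.548 -0.056  0.068]
[0.439 0.219 0.05 ] [0.53  0.277 0.067]
[0.441 0.114 0.054] [0.468 0.141 0.075]
[ 0.295 -0.247  0.05 ] [ 0.398 -0.154  0.067]
[-0.001 -0.071  0.05 ] [0.071 0.069 0.075]
```

```bash
cat >> h.py <<'E'
def lift(n, z=.074, up=.045):
    x,y,w=CASES[n]; q=quat(w,0,True)
    env.grip(.085)
    env.reach(np.array([x,y,.16]),q); f0=S("above")["force"]
    print(env.movel(np.array([x,y,z]),.12,stop_force=6)); S("down")
    env.grip(.05,40); S("gripped")
    env.movel(np.array([x,y,z+up]),.1); env.dwell(.3); s=S("lifted")
    df=(s["force"]-f0)[2]; print(n,"weight N",-df); return -df
E
python3 - <<'E'
from h import *
env.reach(np.array([.42,-.16,.30]),quat(D(-10),0,True)); S()
lift("C")
p,d=camera("scene"); cv2.imwrite("pics/s1.png",p)
E
```

```text
t 2.1 tcp [ 0.42   -0.1608  0.3   ] F [ 0.28 -0.06  0.37] op 0.0854 gf 0.0
above t 3.0 tcp [ 0.501  -0.0913  0.1604] F [-0.14  0.85  0.88] op 0.0847 gf 0.0
False
down t 3.9 tcp [ 0.5015 -0.0908  0.0746] F [ 0.87 -0.33 -0.38] op 0.0850 gf 0.0
gripped t 4.2 tcp [ 0.5015 -0.0906  0.075 ] F [-1.95  0.15  5.31] op 0.0592 gf 39.0
lifted t 5.1 tcp [ 0.5007 -0.0906  0.1185] F [ 0.01  0.61 -5.09] op 0.0594 gf 40.5
C weight N 5.976797864436771
```

View pics/s1.png

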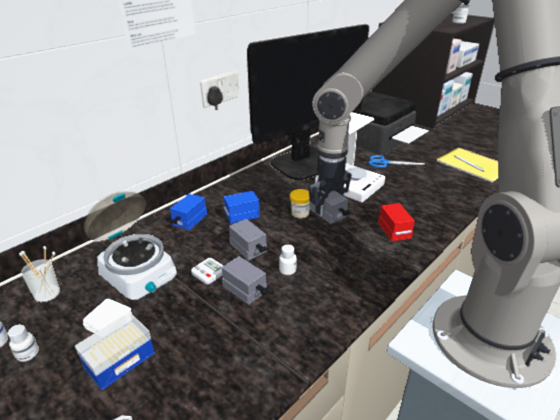

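The picture shows case C held level in the fingers at about (330,205), with nothing disturbed. Next I'll average the force to confirm its weight.

Run:
```python
from h import *
F=[]
for i in range(10): env.dwell(.08); F.append(env.get_state()["force"])
print(np.mean(F,0),np.std(F,0)); S()
# candidates for a new place: feasibility of lid arc and leaned stem grasp
for X,Y,w in [(.53,0.0,0.),(.53,-.0,D(-10)),(.55,.0,0.)]:
    ok=[]
    q=quat(w,0,True); R=Ro.from_euler('z',w)
    for a in (0,.4,.8,1.2,1.6,1.75):
        r=np.hypot(.114,.011);b=np.arctan2(.011,-.114)-a
        P=np.array([X,Y,0])+R.apply([.045+r*np.cos(b),0,.026+r*np.sin(b)]); ok.append(kin.inverse_kinematics(P+[0,0,.054],q) is not None)
    print(X,Y,ok,[kin.inverse_kinematics(np.array([X,Y,z])-.054*axis(w,D(35)),quat(w,D(35),True)) is not None for z in (.047,.1,.16)])
```

```text
[ 0.12324708  0.00824822 -4.54553993] [0.38428447 0.46909754 0.50780362]
 t 6.0 tcp [ 0.501  -0.0907  0.119 ] F [ 0.89  0.04 -5.01] op 0.0589 gf 40.4
0.53 0.0 [True, True, True, True, True, True] [False, True, True]
0.53 -0.0 [True, True, True, True, True, True] [True, True, True]
0.55 0.0 [True, True, True, True, True, True] [True, True, True]
```

Mean force is 4.55 N against about 4.6 N expected for the steel (2.0 N for a dummy), so C is the heavy case. I'll set it down clear of the cup, then open it.

Run:
```python
from h import *
w=D(-8); q=quat(w,0,True)
for P in [(.50,.01,.119),(.545,.01,.119),(.545,.01,.085)]: env.movel(np.array(P),.15,rot=q)
print(env.movel(np.array([.545,.01,.073]),.04,stop_force=4)); S("set")
env.grip(.085); S("rel"); env.movel(np.array([.545,.01,.20]),.2)
env.reach(np.array([.45,.0,.30]),q)
p,d=camera("top"); np.save("top2.npy",d); cv2.imwrite("pics/t2.png",p); W=world("top",d)
p2,d2=camera("scene"); cv2.imwrite("pics/s2.png",p2); W2=world("scene",d2); np.save("scene2.npy",d2)
for nm,WW in(("top",W),("scene",W2)):
    m=(abs(WW[...,0]-.545)<.07)&(abs(WW[...,1]-.01)<.07)&(WW[...,2]>.05)&(WW[...,2]<.075)
    P=WW[m]; print(nm,len(P),cv2.minAreaRect(P[:,:2].astype(np.float32)*1000) if len(P)>5 else 0, np.median(P[:,2]) if len(P) else 0)
    m=(abs(WW[...,0]-.475)<.025)&(abs(WW[...,1]-.02)<.03)&(WW[...,2]>.025)&(WW[...,2]<.05); print(" tab",m.sum(),np.median(WW[m],0),WW[m].min(0) if m.any() else 0,WW[m].max(0) if m.any() else 0)
cv2.imwrite("pics/c2.png",np.hstack([cv2.resize(p[170:270,200:340],(400,286)),cv2.resize(p2[170:300,220:380],(400,325))[:286]]))
```

```text
True
set t 8.0 tcp [0.5458 0.0101 0.0748] F [-0.88  0.15  3.87] op 0.0591 gf 41.8
rel t 8.4 tcp [0.5445 0.0097 0.0735] F [ 0.2  -0.62  0.46] op 0.0849 gf 0.0
top 409 ((565.6104736328125, -10.70831298828125), (68.65350341796875, 119.08642578125), 14.695212364196777) 0.06060515372953754
 tab 0 [nan nan nan] 0 0
scene 530 ((559.3521728515625, -9.204906463623047), (93.78185272216797, 122.56871795654297), 82.19596099853516) 0.06010156804267647
 tab 58 [0.48284891 0.0182307  0.04022018] [ 0.47369743 -0.00912942  0.03345193] [0.49992597 0.029423   0.04969661]
  return _methods._mean(a, axis=axis, dtype=dtype,
  ret = um.true_divide(
```

View pics/c2.png

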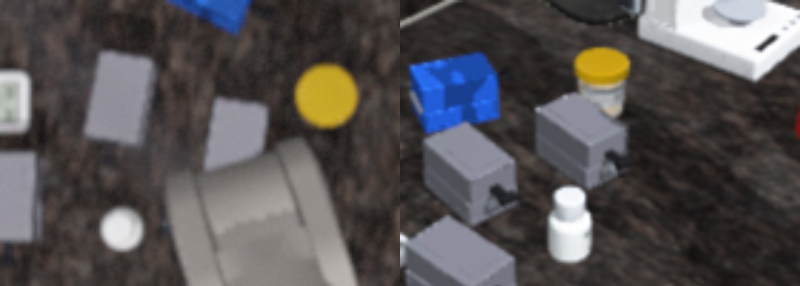

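Case C now stands upright and shut, at (237,135) in the top half of the crop, clear of cup, bottle and blue box. I'll refit its pose with the cup masked out.

Run:
```python
from h import *
for n in("top","scene"):
    W=world(n,np.load(n+"2.npy")); m=(abs(W[...,0]-.545)<.07)&(abs(W[...,1]-.01)<.052)&(W[...,2]>.054)&(W[...,2]<.066)
    k=cv2.connectedComponentsWithStats(m.astype(np.uint8)); i=1+np.argmax(k[2][1:,4]); P=W[k[1]==i]
    r=cv2.minAreaRect(P[:,:2].astype(np.float32)*1000); print(n,len(P),r,cv2.boxPoints(r).round(0).tolist())
W=world("scene",np.load("scene2.npy")); c,s=np.cos(D(-8)),np.sin(D(-8))
dx=W[...,0]-.545; dy=W[...,1]-.01; u=c*dx+s*dy; v=-s*dx+c*dy
m=(u<-.05)&(u>-.09)&(abs(v)<.03)&(W[...,2]>.03)&(W[...,2]<.055); print("tab u,v",[np.percentile(a[m],[2,50,98]).round(4) for a in (u,v,W[...,2])])
```

```text
top 386 ((552.10205078125, 8.094417572021484), (55.49074935913086, 75.71678161621094), 81.77710723876953) [[511.0, -14.0], [586.0, -25.0], [594.0, 30.0], [519.0, 41.0]]
scene 441 ((546.7315673828125, 10.000247955322266), (59.00238800048828, 93.09973907470703), 83.03910064697266) [[497.0, -14.0], [589.0, -25.0], [597.0, 34.0], [504.0, 45.0]]
tab u,v [array([-0.0718, -0.0668, -0.0506]), array([-0.0088,  0.0014,  0.0092]), array([0.0349, 0.04  , 0.0441])]
```

Run:
```python
from h import *
X,Y,w=.545,.009,D(-8); q=quat(w,0,True); R=Ro.from_euler('z',w)
def tab(a):
    r=np.hypot(.114,.011);b=np.arctan2(.011,-.114)-a
    return np.array([X,Y,.054])+R.apply([.045+r*np.cos(b),0,.026+r*np.sin(b)])
env.grip(.045)
env.reach(tab(0)+[0,0,.06],q); print(env.movel(tab(0),.12,stop_force=5)); S("at tab")
env.grip(.01,30); s=S("pinched")
assert .012<s["opening"]<.024
for a in np.linspace(.15,1.7,11):
    env.movel(tab(a),.12)
    if abs(a-.77)<.1 or a<.2: S("a%.2f"%a)
S("end"); p,d=camera("scene"); cv2.imwrite("pics/s3.png",p[60:340,150:450])
```

```text
False
at tab t 11.7 tcp [0.4773 0.0186 0.0919] F [ 0.05 -0.79  0.73] op 0.0448 gf 0.0
pinched t 12.0 tcp [0.4772 0.0187 0.0916] F [ 0.   -1.08  4.77] op 0.0175 gf 29.8
a0.15 t 12.3 tcp [0.4798 0.0182 0.1081] F [ 0.43  0.67 -1.68] op 0.0172 gf 29.3
a0.77 t 13.5 tcp [0.516  0.0131 0.167 ] F [ 1.31  0.8  -2.34] op 0.0171 gf 29.3
end t 15.3 tcp [ 0.6153 -0.0008  0.1923] F [-1.11 -0.61  9.03] op 0.0169 gf 32.3
```

View pics/s3.png

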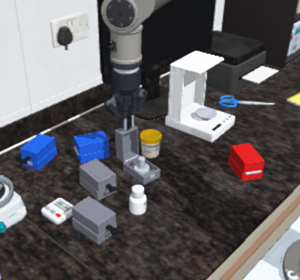

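The lid of C stands open at crop (127,145), with the weight's stem visible in the box at about (140,165). I'll release it and measure the stem.

Run:
```python
from h import *
env.grip(.04); S("rel")
P=env.get_state()["tcp_pos"]; env.movel(P+[0,0,.07],.2)
env.reach(np.array([.38,-.22,.30]),quat(D(-5),0,True)); S()
for n in("top","scene"):
    p,d=camera(n); np.save(n+"4.npy",d); cv2.imwrite(f"pics/{n}4.png",p); W=world(n,d)
    c,s=np.cos(D(-8)),np.sin(D(-8)); dx=W[...,0]-.545; dy=W[...,1]-.009; u=c*dx+s*dy; v=-s*dx+c*dy
    m=(abs(u)<.036)&(abs(v)<.026)&(W[...,2]>.045)&(W[...,2]<.06); print(n,"stem top",m.sum(),W[m].mean(0) if m.any() else 0,[np.percentile(a[m],[0,50,100]).round(4) for a in(u,v,W[...,2])] if m.any() else 0)
    m=(u>.04)&(u<.13)&(abs(v)<.035)&(W[...,2]>.06); print(" lid",m.sum(),[np.percentile(a[m],[0,50,100]).round(4) for a in(u,v,W[...,2])] if m.any() else 0)
    if n=="top": a=cv2.resize(p[160:270,190:340],(546,400),interpolation=3)
    else: b=cv2.resize(p[180:300,220:340],(250,250),interpolation=3)
cv2.imwrite("pics/c4.png",np.hstack([a,cv2.copyMakeBorder(b,0,150,0,0,0)]))
```

```text
rel t 15.7 tcp [ 0.6143 -0.0008  0.1912] F [ 0.38 -0.19  0.54] op 0.0399 gf 0.0
 t 17.4 tcp [ 0.3808 -0.2195  0.3   ] F [-0.    0.46  0.53] op 0.0399 gf 0.0
top stem top 31 [0.54950154 0.00702619 0.05324328] [array([-0.0042,  0.0044,  0.0142]), array([-0.0095, -0.0011,  0.0069]), array([0.0475, 0.0536, 0.0594])]
 lid 209 [array([0.0635, 0.092 , 0.1102]), array([-0.0287, -0.0011,  0.0269]), array([0.0613, 0.1081, 0.1416])]
scene stem top 34 [0.55092463 0.00935635 0.05133729] [array([-0.0029,  0.0053,  0.0146]), array([-0.0083,  0.0014,  0.0084]), array([0.0454, 0.0525, 0.0552])]
 lid 435 [array([0.0639, 0.0938, 0.1132]), array([-0.0297, -0.0023,  0.0298]), array([0.0602, 0.0876, 0.1376])]
```

View pics/c4.png

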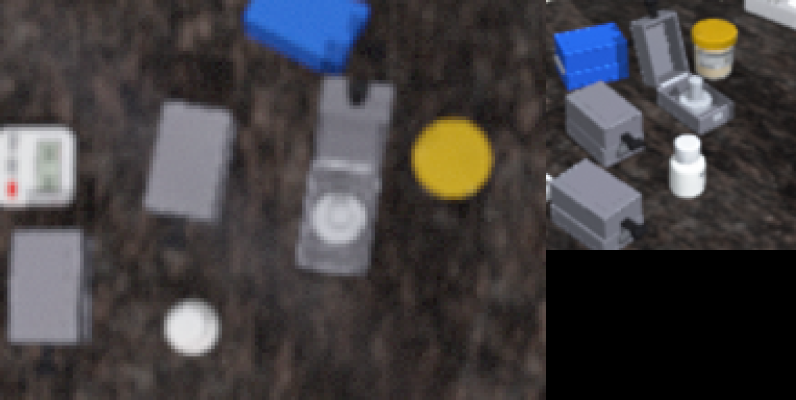

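Case C is fully open and upright, with the stem at crop (338,215), world about (0.550, 0.008, top 0.052). The other two cases are still shut. I'll grasp the stem with the hand leaning 35 degrees.

Run:
```python
from h import *
w=D(-8); L=D(35); q=quat(w,L,True); ax=axis(w,L)
G=np.array([.5502,.0082,.047])-.054*ax
env.grip(.038)
env.reach(G+[-.02,0,.11],q); env.movel(G+[0,0,.03],.15); print(env.movel(G,.06,stop_force=4)); S("at stem")
s=env.grip(.01,50); s=S("gripped"); assert .015<s["opening"]<.023
env.movel(G+[0,0,.02],.06); env.movel(G+[0,0,.11],.12); env.dwell(.2); S("up")
p,d=camera("scene"); cv2.imwrite("pics/s5.png",cv2.resize(p[100:320,200:400],None,fx=2,fy=2))
qp=quat(PYAW,L,True)
T=np.array([*PAN,0.])-.054*axis(PYAW,L)
for z in (.10,.15): print(kin.inverse_kinematics(T+[-.004,0,z],qp), kin.inverse_kinematics(T+[-.1,0,z],qp))
```

```text
False
at stem t 20.9 tcp [0.5196 0.0125 0.0914] F [-0.39 -0.18  0.65] op 0.0382 gf 0.0
gripped t 21.2 tcp [0.5197 0.0125 0.0918] F [-2.18 -0.79  5.09] op 0.0170 gf 48.7
up t 22.8 tcp [0.5192 0.0124 0.2004] F [ 0.75  0.41 -2.93] op 0.0174 gf 48.9
[ 1.47987708  0.88949122 -1.2061217   2.04805387  1.32580188  0.42097129
  1.13280976] [ 1.66689768  0.80548616 -1.21512884  2.20018577  1.25901427  0.31478744
  1.24248617]
[ 1.48936979  0.7625308  -1.20319345  2.02772426  1.01670781  0.39308231
  1.36089384] [ 1.67051904  0.63643639 -1.18888169  2.17812977  0.6929143   0.26641011
  1.71640382]
```

View pics/s5.png

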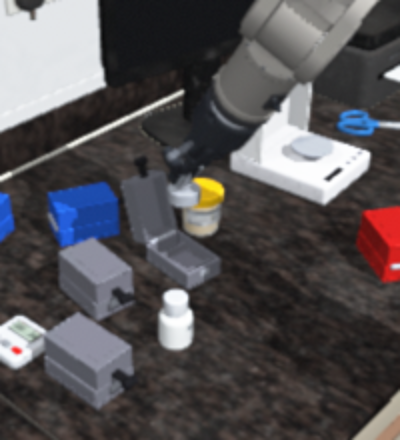

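The weight hangs upright in the fingers at crop (185,195) and reads 2.93 N, so it is the steel one. The opened case stands empty and upright at (185,260). Next I'll carry it round to the front of the balance, go in low and set it down.

Run:
```python
from h import *
L=D(35); qp=quat(PYAW,L,True); ap=axis(PYAW,L); ex=np.array([np.cos(PYAW),np.sin(PYAW),0])
T=np.array([*PAN,0.])-.005*ex-.054*ap
def at(back,z): return T-back*ex+[0,0,z]
P=env.get_state()["tcp_pos"]
env.movel(np.array([.44,-.03,P[2]]),.2)
env.movel(np.array([.42,-.16,.20]),.2,rot=quat(D(-2),L,True)); S("mid")
env.movel(at(.11,.14),.2,rot=qp); env.movel(at(.10,.113),.1); env.dwell(.2); S("front")
p,d=camera("scene"); cv2.imwrite("pics/s6.png",cv2.resize(p[80:280,250:450],None,fx=2,fy=2))
```

```text
Traceback (most recent call last):
cell.PlanningError: the arm cannot follow that straight line within its joint ranges
```

```bash
cat >> h.py <<'E'
L=D(35); QP=quat(PYAW,L,True); EX=np.array([np.cos(PYAW),np.sin(PYAW),0])
TP=np.array([*PAN,0.])-.005*EX-.054*axis(PYAW,L)
def at(back,z): return TP-back*EX+[0,0,z]
E
python3 - <<'E'
from h import *
q0=env.get_state()["qpos"]; q1=kin.inverse_kinematics(at(.10,.14),QP); print(q0.round(2),q1.round(2))
for f in (.15,.3,.5,.75,1): env.goto_joints(q0+f*(q1-q0)); S()
env.movel(at(.10,.113),.1); env.dwell(.2); S("front")
p,d=camera("scene"); cv2.imwrite("pics/s6.png",cv2.resize(p[80:280,250:450],None,fx=2,fy=2))
E
```

```text
[ 0.07  0.26 -0.36  2.34  1.65  0.31 -0.38] [ 1.69  0.67 -1.2   2.18  0.78  0.27  1.66]
 t 23.3 tcp [ 0.5146 -0.0447  0.1757] F [-0.38 -0.45 -1.69] op 0.0170 gf 48.9
 t 23.7 tcp [ 0.5055 -0.0954  0.1575] F [ 0.49 -0.38 -2.25] op 0.0173 gf 49.0
 t 24.2 tcp [ 0.489  -0.1591  0.1438] F [-0.36  0.47 -2.62] op 0.0172 gf 49.0
 t 24.7 tcp [ 0.464  -0.2388  0.1492] F [ 1.13  0.8  -2.04] op 0.0170 gf 49.0
 t 25.3 tcp [ 0.4277 -0.3278  0.1843] F [-0.61 -0.34 -3.22] op 0.0172 gf 49.1
front t 25.9 tcp [ 0.4276 -0.3288  0.1579] F [ 0.21  0.16 -2.97] op 0.0178 gf 49.1
```

View pics/s6.png

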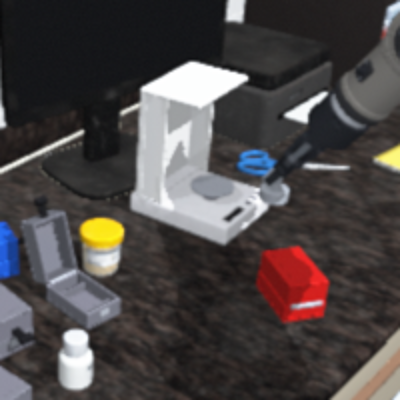

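The weight is held in front of the balance at crop (275,190); cup, red box and open case look undisturbed. It looks possibly tilted, so I'll check the attitude of its foot from depth before going in.

Run:
```python
from h import *
s=S(); q=s["orientation"]; R=Ro.from_quat(np.roll(q,-1)); print("tool z",R.apply([0,0,1]),"want",axis(PYAW,L))
g=s["tcp_pos"]+.054*R.apply([0,0,1]); print("grasp",g)
for n in("top","scene"):
    p,d=camera(n); W=world(n,d)
    m=(np.hypot(W[...,0]-g[0],W[...,1]-g[1])<.03)&(W[...,2]>.05)&(W[...,2]<.12)
    P=W[m]; print(n,m.sum())
    for a in P[::max(1,len(P)//45)]: print((1000*(a-g)).round(0).astype(int).tolist(),end=" ")
    print()
```

```text
t 26.0 tcp [ 0.4274 -0.329   0.1578] F [-1.24  0.11 -2.42] op 0.0174 gf 49.1
tool z [ 0.57258963  0.04070533 -0.81883099] want [ 0.57210853  0.04100925 -0.81915204]
grasp [ 0.45836553 -0.3267906   0.11356781]
top 116
[21, 4, -27] [21, -2, -27] [18, 11, -34] [18, 7, -26] [18, 2, -26] [18, -5, -27] [18, -9, -22] [15, 14, -23] [15, 14, -5] [15, 2, -25] [15, -3, -22] [16, -10, -25] [15, -10, -5] [15, -14, -1] [12, 17, -26] [12, 15, -11] [12, 12, -2] [12, -1, -26] [13, -8, -28] [12, -7, -8] [12, -11, 1] [12, -18, -4] [9, 18, -33] [9, 20, -4] [9, 15, -1] [9, 10, 2] [9, 2, -6] [9, -9, -13] [9, -12, 4] [6, 19, -37] [6, 16, -28] [6, 18, 1] [6, 8, 6] [6, 1, 2] [6, -10, 2] [7, -22, 0] [3, 20, -23] [3, 21, 1] [3, 16, 4] [3, -3, 6] [0, 20, -34] [0, 17, -25] [0, 0, 6] [1, -7, 3] [-3, 21, -31] [-3, 18, -22] [-3, 3, 6] [-2, -3, 6] [-5, 21, -32] [-5, 17, -24] [-5, 2, 3] [-5, -6, 4] [-8, 19, -39] [-8, 17, -25] [-8, -9, -4] [-11, -12, -24] [-11, -10, 3] [-14, -16, -28] 
scene 178
[12, 14, 1] [8, 21, 1] [-2, 22, 6] [13, 17, -5] [3, 17, -2] [-9, 21, 4] [-14, 13, 3] [4, 20, -4] [-5, 19, -2] [-6, 2, -8] [9, 16, -11] [-5, 25, -3] [-5, 5, -11] [24, 0, -26] [8, 11, -16] [-3, 14, -11] [-5, -1, -16] [22, 9, -26] [14, 5, -24] [0, 13, -16] [-4, 2, -19] [-5, -15, -25] [22, 9, -29] [10, 11, -24] [1, 10, -21] [-5, 4, -21] [-11, -4, -22] [17, 17, -28] [6, 19, -23] [0, 11, -24] [-7, 5, -24] [-14, 0, -23] [18, 14, -33] [2, 26, -22] [-3, 17, -23] [-9, 8, -25] [-16, 4, -24] [16, 18, -34] [5, 18, -30] [-5, 20, -25] [-13, 15, -24] [-17, 5, -26] [16, 16, -38] [4, 20, -32] [-5, 19, -29] [-12, 12, -29] [-18, 6, -29] [15, 18, -40] [3, 20, -35] [-4, 16, -34] [-13, 13, -32] [-18, 4, -34] [6, 21, -39] [-3, 19, -37] [-10, 13, -36] [-16, 5, -38] [3, 18, -43] [-6, 16, -40] [-16, 17, -36] [-18, 2, -41]
```

The foot's top face is level to within about 3 degrees and its underside is 43 mm below the grasp point. I'll go in and lower it onto the pan.

Run:
```python
from h import *
print(env.movel(at(0,.113),.1,stop_force=6)); S("over pan")
env.dwell(.3)
f0=np.mean([ (env.dwell(.05),env.get_state()["force"])[1] for _ in range(6)],0)
for z in (.104,.101,.099,.097,.0955):
    hit=env.movel(at(0,z),.02,stop_force=4)
    F=np.mean([ (env.dwell(.04),env.get_state()["force"])[1] for _ in range(8)],0)
    print(z,hit,(F-f0).round(2), env.get_state()["tcp_pos"].round(4))
    if hit or F[2]-f0[2]>1.7: break
```

```text
False
over pan t 27.2 tcp [ 0.526  -0.3221  0.1568] F [-0.32  0.34 -3.31] op 0.0175 gf 49.1
0.104 False [-0.15 -0.1   0.56] [ 0.5268 -0.3219  0.1483]
0.101 False [-0.51 -0.67  0.7 ] [ 0.5268 -0.3219  0.1452]
0.099 False [ 0.6  -0.34  1.55] [ 0.527  -0.3219  0.1434]
0.097 False [ 0.62 -0.7   2.48] [ 0.5269 -0.3219  0.1414]
```

About 2.5 N of the load is on the pan, so I'll release and back out along the tool axis.

Run:
```python
from h import *
env.grip(.04); env.dwell(.4); S("rel")
P=env.get_state()["tcp_pos"]; env.movel(P-.10*axis(PYAW,L),.1); S("back")
env.movel(env.get_state()["tcp_pos"]-.03*EX,.15)
env.dwell(.5); S()
p,d=camera("top"); p2,d2=camera("scene")
for n,dd in(("top",d),("scene",d2)):
    W=world(n,dd); m=(np.hypot(W[...,0]-PAN[0]+.005,W[...,1]-PAN[1])<.04)&(W[...,2]>.045)&(W[...,2]<.15); P=W[m]
    print(n,m.sum()); h=P[P[:,2]>.09]; print(" stem",len(h),h.mean(0) if len(h) else 0,h[:,2].max() if len(h) else 0)
    for nm,c,z in (("cup",(.597,-.087),.06),("bottle",(.4545,.1275),.06),("timer",(.588,.269),.012)):
        k=(np.hypot(W[...,0]-c[0],W[...,1]-c[1])<.05)&(W[...,2]>z)&(W[...,2]<.08); k0=world(n,np.load(n+"0.npy")); j=(np.hypot(k0[...,0]-c[0],k0[...,1]-c[1])<.05)&(k0[...,2]>z)&(k0[...,2]<.08)
        print(" ",nm,np.median(W[k],0).round(3),np.median(k0[j],0).round(3))
cv2.imwrite("pics/end.png",np.hstack([cv2.resize(p[150:280,180:440],(480,240)),cv2.resize(p2[110:310,220:420],(320,320))[:240]]) if 0 else cv2.resize(p2[100:310,190:400],(590,590),interpolation=3))
```

```text
rel t 31.3 tcp [ 0.5268 -0.3219  0.1412] F [ 0.29  0.4  -0.71] op 0.0401 gf 0.0
back t 32.5 tcp [ 0.4696 -0.3258  0.2228] F [ 0.33 -0.72  0.45] op 0.0403 gf 0.0
 t 33.3 tcp [ 0.4399 -0.3278  0.2229] F [-0.51 -0.59 -0.62] op 0.0400 gf 0.0
top 284
 stem 37 [ 0.55716891 -0.31908711  0.10064322] 0.10638070961233613
  cup [ 0.598 -0.087  0.067] [ 0.597 -0.086  0.067]
  bottle [0.453 0.128 0.071] [0.453 0.128 0.071]
  timer [0.589 0.27  0.017] [0.589 0.27  0.017]
scene 257
 stem 32 [ 0.55806264 -0.31602212  0.09829165] 0.10473359429663139
  cup [ 0.597 -0.082  0.067] [ 0.596 -0.08   0.067]
  bottle [0.453 0.133 0.07 ] [0.453 0.133 0.07 ]
  timer [0.59  0.276 0.017] [0.59  0.275 0.017]
```

View pics/end.png

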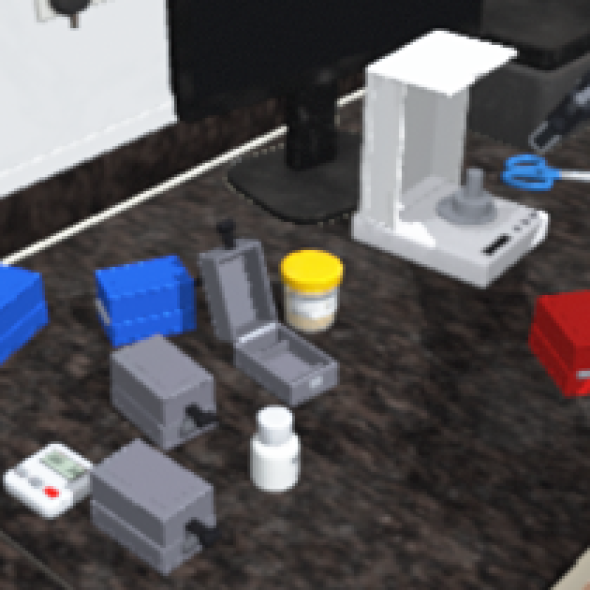

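The weight stands upright on the pan at (470,200). The opened case is upright, the other two are shut, the bystanders have not moved, and the gripper is clear.

```bash
python3 -c "
from h import *
print(job.job_done())"
```

```text
the job is handed in; nothing more can be done
None
```

I handed the job in at about 33 s: the steel weight rests upright on the balance pan, its case stands open and upright, the other two are shut, and the cup, bottle and timer have not moved; I lifted only that first case, since its 4.55 N reading already matched the steel, and set it down in a clear spot so its lid would miss the cup.

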